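Size a spare decanter stopper on the gauge plate and hang it up

TASK

Size the spare stopper that hangs in the black clamp on the three-hole gauge plate, stepping down: holding it by its head, push its shank right down through the widest hole and draw it out, do the same in the middle hole, then try it on the narrowest, pressing gently until you feel that the hole refuses it. Then hang it, shank first, in the brass ring holder so that its collar rests on the ring, and let go. Leave the glasses, the bottle and the other things on the shelf where they stand.

Things in the scene. Friction and masses are not known exactly. Their poses are not given: they have to be found in the camera images.
- stopper_head (a point): centre of the square dark-oak head (26 x 26 mm, 44 mm tall) of the loose spare stopper, about 130 g; x, y square to its faces, z up. Below the head: brass collar 36 mm across, 6 mm thick (underside 28 mm below this point), then a steel shank 16 mm across, 60 mm long, its last 4 mm tapering to 12 mm, ending 88 mm below this point. Starts upright, hanging by its collar in the clamp
- stopper_collar (a point): centre of the underside of the stopper's collar, on its axis; same axes as the head
- stopper_tip (a point): centre of the lower end of the stopper's shank, on its axis; same axes as the head
- clamp_top (a point): the fixed black clamp: a fork with a 20 mm gap, 48 mm wide, 12 mm thick, on a dark steel post; its flat top is 85 mm above the shelf and nothing on it stands higher. This point is where the stopper's axis starts, at the top's level; fork open to its -x, post 50 mm off at its +x. The stopper lifts straight up out of it
- gauge: the fixed gauge plate: aluminium, 60 x 200 mm, 10 mm thick, on two blue end feet, its top 85 mm above the shelf, open underneath between the feet. Origin on the shelf under its centre, z up, y along the plate; three through holes lie in a row along y, 60 mm apart. It may face any way
- gauge_wide (a point): mouth centre of the widest hole, 24 mm across, at the plate's top face; same axes as the gauge
- gauge_middle (a point): mouth centre of the middle hole, 18.5 mm across, at the plate's top face; same axes as the gauge
- gauge_narrow (a point): mouth centre of the narrowest hole, 12 mm across, at the plate's top face; same axes as the gauge. The stopper's shank does not go in
- ring_top (a point): the fixed ring holder: a brass ring of 22 mm bore, 44 mm outside and 12 mm thick, carried level by a brass post on a round wooden foot. This point is the centre of the ring at its top face, 85 mm above the shelf; nothing on the holder stands higher; the post stands 50 mm off at its +x
- decanter: empty glass decanter, 110 mm across, 200 mm tall; origin under its foot
- copita_a: stemmed glass, 62 mm across, 145 mm tall; origin under its foot
- copita_b: stemmed glass like the other; origin under its foot
- ice_mould: round black silicone ice sphere mould, 80 mm across, 70 mm tall; origin under it
- coaster: round oak coaster, 96 mm across, 10 mm thick; origin under it
- jigger: copper double measure, 42 mm across, 85 mm tall; origin under it
- sherry_bottle: green glass bottle, 72 mm across, 240 mm tall; origin under it
Not all that is in view belongs to the job. What is shaped like the part that bears ring_top but orange or pink is not meant.

How it is judged:
By the outcome, as a careful person would: the job done as asked, in the order asked, and still so for the second after the job is handed in, with the robot touching nothing.
It also fails if it takes over 61 s, if anything falls off the work surface, if the arm or the gripper's body presses on something with over 40 N, if the wrist force passes 120 N, or if a joint passes its speed limit or range.

ROBOT

A 6-joint arm with a two-finger parallel gripper is mounted at the origin on the work surface. World frame = base frame: x ahead of the robot, y to its left, z up, the work surface at z = 0. Lengths are in m, angles in rad, forces in N, time in s.
With the tool pointing down it reaches from about 0.275 to 0.75 m from the base axis. Payload 10.2 kg.
Tool frame: the origin (TCP) lies at the very end of the fingers, on their centre line; the grasp point (between the pads) lies 19 mm behind it (arm.grasp_offset is the distance from the TCP to the grasp point, in m); x points along the fingers, z is the direction in which the jaws open and shut, and the axes are right-handed (so a half turn about x gives the same grasp; the last joint's range is limited). The gripper opens to 85 mm and grips with 20 to 120 N. Pads are 22 mm wide; open, the fingers measure 114 mm over their backs; the gripper's body (76 mm by 85 mm) begins 54 mm behind the grasp point. The pads swing forward as they close: fully open they stand 13 mm farther back than shut.
Start: joints at [-1.413, 0.313, 1.498, -0, 1.331, -0.223], TCP at [0.195, -0.487, 0.231] pointing down, gripper open.
Joint ranges: [-2.94, 2.94], [-0.97, 2.17], [0.19, 2.56], [-1.23, 4.37], [0.02, 3.11], [-2.88, 2.88]. Speed limits (rad/s): [2.39, 2.39, 3.01, 3.14, 3.14, 3.14].

INTERFACE

Orientations are given as a unit quaternion [w, x, y, z].
In Python, from bench import arm gives the robot as it stands.
- The arm moves only by the tool play_rows, never from a script. Its argument "deltas" is text: rows parted by semicolons, each of 7 numbers parted by spaces: the shift along the tool's x, y, z in m, then the turn, a rotation vector about the tool's x, y, z in rad, then the closure, from -1 (fully open) to 1 (shut), so that 0 is half open. A call has 1 to 10 rows; each row shifts and turns the commanded pose from where the row before left it, along the tool's axes as they then stand; what a row does not reach is not made up. A row lasts 1/10 s, in which the tool goes at most 50 mm and 8.59 degrees, less where a joint would pass 70% of its speed; a pose out of reach is approached as far as the arm can. A call is refused whole if a number of a shift passes 0.05 or a number of a turn 0.15, either way. A call with a gripper value outside its range is refused whole. The fingers move at their own pace and stop on an object; "grip_force" is the grip in N (left out, the last holds). Time passes only in rows, so rows that do not move let the fingers close. It gives the time, the measured TCP pose, the force and the opening at its end, in the units of the state.
- arm.observe(): the state, without advancing time (a new reading comes with each control period).
- arm.grab_frame(name): name is "side" or "top"; returns the picture (384x512x3 uint8, blue, green, red); there is no depth.
- arm.camera_info(name): a dict with "fx", "fy", "cx", "cy" (pixels), "R" (3x3) and "t" (3): a world point X has camera coordinates R X + t. Camera axes: x right, y down, z forward; pixel columns grow to the right and rows downward; lengths in m; the calibration is good to about 2 mm. A picture is of the moment at which its call begins. camera_info takes no time and is no camera call.
- arm.finish_job(): hands the job in, once; it reports no verdict.
The state is a dict: "clock": time; "q": joint angles; "joint_velocities": joint speeds; "effort": joint torques, N m; "ee_pos": TCP position; "orientation": TCP orientation; "force": force on the tool from outside, world axes, zero at the start; "moment": the same for the moment, N m; "grip_width": opening from 0.0 (shut) to 1.0 (fully open).
Only numpy, scipy, OpenCV 4.12 (cv2) and the standard library are available. Lean on these libraries where they do the work, as an engineer would, in place of code of your own. Each camera call takes 0.05 s, during which the arm holds its last target. There are 200 camera calls.

## Working session

There is one attempt and no reset: what is moved stays moved. The work goes in short steps, Python scripts to look and compute and a tool call to move; the robot and the scene stay as the last step left them, time stands still between calls to the robot, and variables do not carry over. Pictures are saved under pics/ and viewed, about 8 in all and at most 12, crops included, and the job is handed in when it is done.

Besides the shell and the picture viewer there is one more tool, called after "Emit:" as name(argument=value, ...) on one line, values as JSON. play_rows: Moves the arm, as the interface text tells. Its arguments: {"type":"object","properties":{"deltas":{"type":"string"},"grip_force":{"type":"number"}},"required":["deltas"]}

```bash
mkdir -p pics; ls
python3 - <<'E'
from bench import arm
import cv2,json
for n in("side","top"):
    cv2.imwrite(f"pics/{n}0.png",arm.grab_frame(n)); c=arm.camera_info(n); print(n,{k:(v.tolist() if hasattr(v,'tolist') else v) for k,v in c.items()})
print(arm.observe())
E
```

```text
pics
side {'fx': 477.23664802578554, 'fy': 477.23664802578554, 'cx': 256.4830322799818, 'cy': 186.2309240028162, 'R': [[0.9925703876611426, -0.12167179426032089, -4.436543039968153e-06], [-0.06449253584977847, -0.5260842875167062, -0.8479835111885753], [0.10317334131389659, 0.8416836085546122, -0.5300226077561339]], 't': [-0.5511469552500023, 0.15466011216200723, 1.4774491026237326]}
top {'fx': 388.26930759295277, 'fy': 388.26930759295277, 'cx': 257.0431740002268, 'cy': 192.8499420030732, 'R': [[-0.015648402492769373, -0.9997559951861004, -0.015590945733800848], [-0.9914091412027495, 0.017539084186586732, -0.1296159529746344], [0.12985777696792405, 0.013428723518855209, -0.9914416912484579]], 't': [0.09484763568754663, 0.5765654436689787, 1.3008305708568397]}
{'clock': 0.1, 'q': array([-1.41338431e+00,  3.13382759e-01,  1.49834782e+00, -1.21986405e-05,
        1.33103303e+00, -2.23403414e-01]), 'joint_velocities': array([ 0.00154102, -0.00292375, -0.00226931, -0.00096105, -0.00115889,
        0.00132268]), 'effort': array([ 2.58913868e-03, -4.12899005e+01, -2.60144609e+01, -2.47221396e-04,
        3.01656619e-03, -1.73736873e-05]), 'ee_pos': array([ 0.19507729, -0.4871593 ,  0.23080309]), 'orientation': array([ 0.5853077 ,  0.39663241,  0.58587966, -0.39603365]), 'force': array([0.33020022, 0.0689402 , 0.83588978]), 'moment': array([ 0.03536348, -0.03202969,  0.04191405]), 'grip_width': 1.003645996877081}
```

View pics/side0.png

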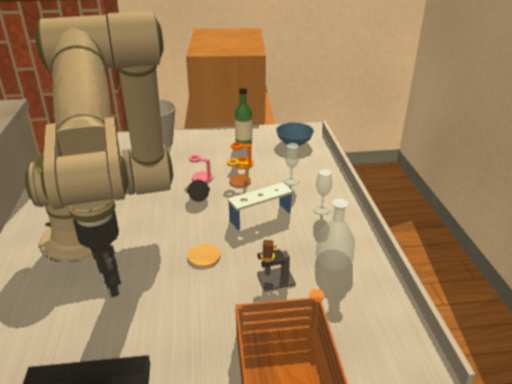

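View pics/top0.png

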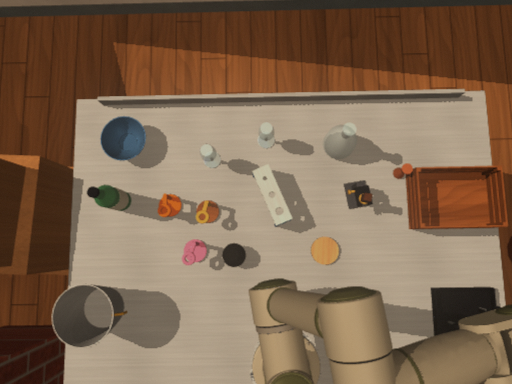

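The side view shows the stopper in its clamp at (268,252), the gauge at (260,203), and three ring holders: pink (200,165), orange (243,150) and a yellower one (238,165). In the top view these are: clamp (360,195), gauge (272,195), pink (195,252), orange (169,207), brass? (207,212). The next crop checks them up close.

Run:
```python
import cv2,numpy as np
t=cv2.imread("pics/top0.png");s=cv2.imread("pics/side0.png")
f=lambda im,x,y,w,h,W,H:cv2.resize(im[y:y+h,x:x+w],(W,H),interpolation=cv2.INTER_CUBIC)
a=np.hstack([f(t,150,150,160,120,480,300),f(t,335,170,50,50,300,300)])
a=np.hstack([f(t,150,155,150,120,375,300),f(t,335,170,50,50,300,300)])
b=np.hstack([f(s,180,135,125,100,375,300),f(s,240,225,60,60,300,300)])
cv2.imwrite("pics/crop0.png",np.vstack([a,b]))
```

```text
(no output)
```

View pics/crop0.png

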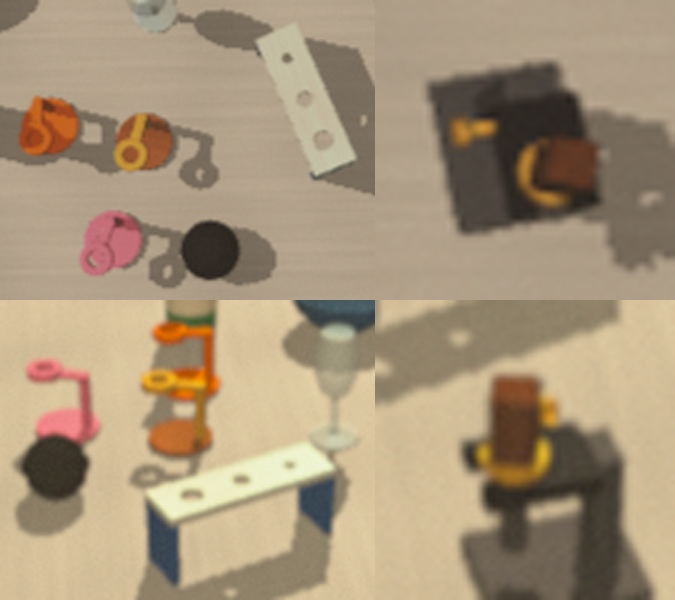

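Candidates for the ring: pink (top 195,252), all-orange (169,207), and a yellow-brass ring on a wooden foot (ring at about top 202,217, side 233,162). The last one fits the description. There is only one stopper, at top (363,198). Next I measure.

```bash
cat > h.py <<'E'
import cv2,numpy as np
from bench import arm
C={n:arm.camera_info(n) for n in("side","top")}
def plane(n,u,v,z):
    c=C[n];R=np.array(c["R"]);t=np.array(c["t"]);o=-R.T@t
    d=R.T@np.array([(u-c["cx"])/c["fx"],(v-c["cy"])/c["fy"],1.]);return (o+d*(z-o[2])/d[2])[:2]
def proj(n,X):
    c=C[n];p=np.array(c["R"])@np.array(X)+np.array(c["t"]);return np.array([c["fx"]*p[0]/p[2]+c["cx"],c["fy"]*p[1]/p[2]+c["cy"]])
def blobs(n,m,off,z,amin=3):
    k,l,st,ce=cv2.connectedComponentsWithStats(m.astype(np.uint8))
    for i in range(1,k):
        if st[i,4]>=amin:
            u,v=ce[i]+off;print(n,"area",st[i,4],"px",round(u,1),round(v,1),"xy",plane(n,u,v,z).round(4))
E
python3 - <<'E'
from h import *
for n,(x,y,w,h) in {"top":(245,160,55,70),"side":(220,180,80,50)}.items():
    im=cv2.imread(f"pics/{n}0.png")[y:y+h,x:x+w];hsv=cv2.cvtColor(im,cv2.COLOR_BGR2HSV)
    m=((hsv[...,2]>205)&(hsv[...,1]<60)).astype(np.uint8)
    k,l,st,ce=cv2.connectedComponentsWithStats(m);i=1+st[1:,4].argmax();m=(l==i).astype(np.uint8)
    cn,_=cv2.findContours(m,cv2.RETR_EXTERNAL,cv2.CHAIN_APPROX_NONE);c=max(cn,key=cv2.contourArea)
    P=np.array([plane(n,u+x,v+y,.085) for u,v in c[:,0]],np.float32)
    print(n,"plate",st[i,4],cv2.minAreaRect(P*1000))
    full=np.zeros_like(m);cv2.drawContours(full,[c],-1,1,-1)
    blobs(n,(full>0)&(m==0),(x,y),.085)
# ring & collar/head
for n,(x,y,w,h) in {"top":(190,200,35,32),"side":(222,152,32,20)}.items():
    im=cv2.imread(f"pics/{n}0.png")[y:y+h,x:x+w];hsv=cv2.cvtColor(im,cv2.COLOR_BGR2HSV)
    m=(hsv[...,0]>13)&(hsv[...,0]<28)&(hsv[...,1]>150)&(hsv[...,2]>130);blobs(n,m,(x,y),.085)
    print("\n".join("".join(".#"[int(b)] for b in r) for r in m))
for n,(x,y,w,h) in {"top":(345,180,35,30),"side":(255,230,35,40)}.items():
    im=cv2.imread(f"pics/{n}0.png")[y:y+h,x:x+w];hsv=cv2.cvtColor(im,cv2.COLOR_BGR2HSV)
    m=((hsv[...,0]<13)|(hsv[...,0]>170))&(hsv[...,1]>110)&(hsv[...,2]>40);g=(hsv[...,0]>=13)&(hsv[...,0]<28)&(hsv[...,1]>150)&(hsv[...,2]>100)
    print("head");blobs(n,m,(x,y),.135 if n=="top" else .113);print("brass");blobs(n,g,(x,y),.091)
    print("\n".join("".join("#" if a else "o" if b else "." for a,b in zip(r,q)) for r,q in zip(m,g)))
E
```

```text
Traceback (most recent call last):
ValueError: attempt to get argmax of an empty sequence
```

```bash
cat > m.py <<'E'
from h import *
for n,(x,y,w,h),q in [("top",(245,160,55,70),(272,195)),("side",(220,180,80,50),(250,203))]:
    im=cv2.imread(f"pics/{n}0.png")[y:y+h,x:x+w].astype(int)
    d=im[...,0]*1.0/np.maximum(im[...,2],1)   # plate is less warm than the shelf
    print(n,"hole/plate/shelf",im[q[1]-y,q[0]-x-6:q[0]-x+7:2].tolist(), im[3,3].tolist())
    m=((d>0.84)&(im[...,2]>140)).astype(np.uint8)
    k,l,st,ce=cv2.connectedComponentsWithStats(m);i=1+st[1:,4].argmax();m=(l==i).astype(np.uint8)
    print("\n".join("".join(".#"[int(b)] for b in r) for r in m))
    cn,_=cv2.findContours(m,cv2.RETR_EXTERNAL,cv2.CHAIN_APPROX_NONE);c=max(cn,key=cv2.contourArea)
    P=np.array([plane(n,u+x,v+y,.085) for u,v in c[:,0]],np.float32)
    print(n,"plate",st[i,4],cv2.minAreaRect(P*1000))
    full=np.zeros_like(m);cv2.drawContours(full,[c],-1,1,-1)
    blobs(n,(full>0)&(m==0),(x,y),.085)
for n,(x,y,w,h) in {"top":(190,200,35,32),"side":(222,152,32,20)}.items():
    im=cv2.imread(f"pics/{n}0.png")[y:y+h,x:x+w];hsv=cv2.cvtColor(im,cv2.COLOR_BGR2HSV)
    m=(hsv[...,0]>13)&(hsv[...,0]<28)&(hsv[...,1]>150)&(hsv[...,2]>130);blobs(n,m,(x,y),.085)
    print("\n".join("".join(".#"[int(b)] for b in r) for r in m))
for n,(x,y,w,h) in {"top":(345,180,35,30),"side":(255,230,35,40)}.items():
    im=cv2.imread(f"pics/{n}0.png")[y:y+h,x:x+w];hsv=cv2.cvtColor(im,cv2.COLOR_BGR2HSV)
    m=((hsv[...,0]<13)|(hsv[...,0]>170))&(hsv[...,1]>110)&(hsv[...,2]>40);g=(hsv[...,0]>=13)&(hsv[...,0]<28)&(hsv[...,1]>150)&(hsv[...,2]>100)
    print("head");blobs(n,m,(x,y),.135 if n=="top" else .113);print("brass");blobs(n,g,(x,y),.091)
    print("\n".join("".join("#" if a else "o" if b else "." for a,b in zip(r,q)) for r,q in zip(m,g)))
E
python3 m.py
```

```text
top hole/plate/shelf [[160, 187, 196], [150, 175, 185], [140, 162, 177], [138, 160, 176], [143, 167, 182], [158, 184, 196], [159, 186, 197]] [92, 108, 121]
.......................................................
.......................................................
.......................................................
.......................................................
.......................................................
.......................................................
.......................................................
.......................................................
.......................................................
.......................................................
.......................................................
.......................................................
.......................................................
.......................................................
.......................................................
.......................................................
................................................
[... 11502 characters left out ...]
................
.........#####.##..................
..........###.#.#..................
.........#..####.ooo...............
......ooo##..#.#.ooo...............
.....oooo.##.###.ooo...............
.....oooo..##.##oooo...............
.....ooooooooo.ooooo...............
.......ooooooooooooo...............
........ooooooooooo................
........oooooooooo.................
..........oooooo...................
...................................
...................................
...................................
...................................
...................................
...................................
...................................
...................................
```

```bash
cat > m2.py <<'E'
from h import *
for n,(x,y,w,h),th in [("top",(245,160,55,70),.93),("side",(220,180,80,50),.965)]:
    im=cv2.imread(f"pics/{n}0.png").astype(np.float32)[y:y+h,x:x+w]
    d=im[...,1]/np.maximum(im[...,2],1)
    m=((d>th)&(im[...,2]>150)).astype(np.uint8)
    k,l,st,ce=cv2.connectedComponentsWithStats(m);i=1+st[1:,4].argmax();m=(l==i).astype(np.uint8)
    print("\n".join("".join(".#"[int(b)] for b in r) for r in m if r.any()))
    cn,_=cv2.findContours(m,cv2.RETR_EXTERNAL,cv2.CHAIN_APPROX_NONE);c=max(cn,key=cv2.contourArea)
    P=np.array([plane(n,u+x,v+y,.085) for u,v in c[:,0]],np.float32)
    print(n,"plate",st[i,4],cv2.minAreaRect(P*1000))
    full=np.zeros_like(m);cv2.drawContours(full,[c],-1,1,-1)
    blobs(n,(full>0)&(m==0),(x,y),.085)
f=lambda n,x,y,w,h:cv2.convertScaleAbs(cv2.resize(cv2.imread(f"pics/{n}0.png")[y:y+h,x:x+w],(390,390),interpolation=cv2.INTER_CUBIC),alpha=1.8)
cv2.imwrite("pics/crop1.png",np.hstack([f("top",350,180,30,30),f("side",252,235,30,30)]))
print(proj("top",(.548,-.263,.113)),proj("side",(.548,-.263,.113)))
E
python3 m2.py
```

```text
.....................###...............................
...................#####...............................
.................########..............................
...............##########..............................
............##############.............................
..........################.............................
........###################............................
........###################............................
........###################............................
........####################...........................
.........###################...........................
.........####################..........................
..........#########.#########..........................
..........########...#########.........................
..........########....########.........................
...........########..##########........................
...........####################........................
...........####################........................
............####################.......................
............####################....
[... 4324 characters left out ...]
...........................
.............###################................................................
..............##############....................................................
...............##########.......................................................
...............######...........................................................
.................#..............................................................
side plate 668 ((572.4216918945312, 35.954673767089844), (205.68655395507812, 66.62066650390625), 23.160797119140625)
side area 13 px 260.1 194.6 xy [0.5712 0.0361]
side area 26 px 243.8 199.5 xy [0.5168 0.0145]
[364.41324337 197.18059122] [265.92343755 247.89110354]
```

View pics/crop1.png

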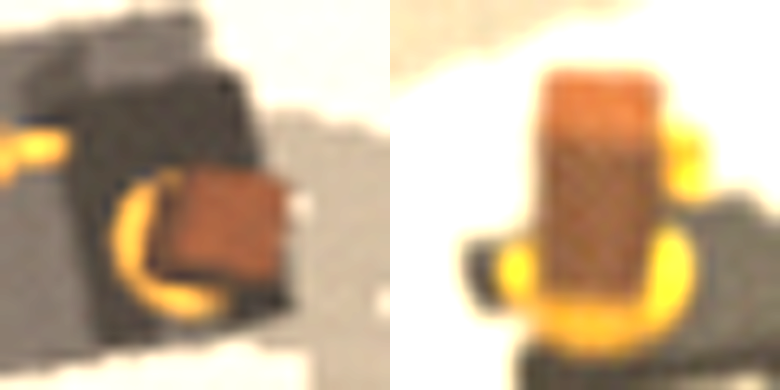

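The crop shows the dark-oak head, its top face at top (366,197), turned about -7° and standing on the brass collar in the black clamp. The gauge holes come out at top (278.9,210.6), (271.6,194.3) and (264.3,177.7). Now I plan the reach.

```bash
cat >> h.py <<'E'
from scipy.spatial.transform import Rotation as Ro
def rot(s): w,x,y,z=s["orientation"];return Ro.from_quat([x,y,z,w])
def go(p,yaw=None):
    """tool-axis shift and turn to TCP p, tool down, jaw direction at yaw (mod 180)"""
    s=arm.observe();R=rot(s);M=R.as_matrix();d=M.T@(np.array(p)-s["ee_pos"])
    jy=np.degrees(np.arctan2(M[1,2],M[0,2]))
    r=np.zeros(3)
    if yaw is not None:
        c=[]
        for a in(yaw,yaw+180):
            a=np.radians(a);z=np.array([np.cos(a),np.sin(a),0]);x=np.array([0,0,-1.]);T=np.column_stack([x,np.cross(z,x),z])
            c.append(Ro.from_matrix(M.T@T).as_rotvec())
        r=min(c,key=np.linalg.norm)
    print("t",s["clock"],"tcp",s["ee_pos"].round(4),"jaw",jy.round(1),"tilt",M[:,0].round(3),"F",s["force"].round(1),"grip",round(s["grip_width"],3))
    print("shift",d.round(4),"turn",r.round(4));return d,r
E
python3 - <<'E'
from h import *
for y in(83,-7): go((.548,-.263,.2),y)
print("ring",plane("top",202.2,216.7,.085),plane("side",233.5,161.8,.085))
for n in C: print(n,-np.array(C[n]["R"]).T@C[n]["t"])
for X in((.568,.0365,.085),(.548,-.263,.085),(.5,.27,.085)): print(X,proj("top",X),proj("side",X))
E
```

```text
t 0.1 tcp [ 0.1951 -0.4872  0.2308] jaw -68.2 tilt [-0.     0.001 -1.   ] F [0.3 0.1 0.8] grip 1.004
shift [ 0.031   0.4109 -0.0769] turn [ 0.503  -0.0012  0.    ]
t 0.1 tcp [ 0.1951 -0.4872  0.2308] jaw -68.2 tilt [-0.     0.001 -1.   ] F [0.3 0.1 0.8] grip 1.004
shift [ 0.031   0.4109 -0.0769] turn [-1.0678e+00 -9.0000e-04 -8.0000e-04]
ring [0.49559063 0.26726897] [0.50457887 0.26093968]
side [ 0.40459321 -1.22923948  0.91422821]
top [0.4041735  0.06724357 1.3659085 ]
(0.568, 0.0365, 0.085) [271.52438685 193.77274471] [259.05206073 194.61943338]
(0.548, -0.263, 0.085) [362.22420701 198.18426385] [265.81295692 256.10854537]
(0.5, 0.27, 0.085) [201.38023282 215.38241285] [232.02115306 160.65518605]
```

Emit:
play_rows(deltas="0.004 0.045 -0.0085 0 0 0 -1;0.004 0.045 -0.0085 0 0 0 -1;0.004 0.045 -0.0085 0 0 0 -1;0.004 0.045 -0.0085 0 0 0 -1;0.004 0.045 -0.0085 0 0 0 -1;0.004 0.045 -0.0085 0 0 0 -1;0.004 0.045 -0.0085 0 0 0 -1;0.003 0.045 -0.0085 0 0 0 -1;0 0.045 -0.0085 0 0 0 -1;0 0 0 0.126 0 0 -1", grip_force=40)

```text
clock: 1.1
ee_pos: [0.5458, -0.2624, 0.1993]
orientation: [0.56, 0.432, 0.561, -0.431]
force: [-0.4, -0.7, 0.2]
grip_width: 0.999
```

Emit:
play_rows(deltas="0 0 0 0.126 0 0 -1;0 0 0 0.126 0 0 -1;0 0 0 0.126 0 0 -1;0 0 0 0 0 0 -1;0 0 0 0 0 0 -1")

```text
clock: 1.6
ee_pos: [0.5426, -0.2658, 0.2001]
orientation: [-0.469, -0.529, -0.469, 0.529]
force: [0.1, 0.1, 0.2]
grip_width: 0.996
```

Run:
```python
from h import *
go((.548,-.263,.097),83)
f=lambda n,x,y,w,h:cv2.resize(arm.grab_frame(n)[y:y+h,x:x+w],(390,390),interpolation=cv2.INTER_CUBIC)
cv2.imwrite("pics/c2.png",np.hstack([f("top",330,160,70,70),f("side",235,200,70,70)]))
```

```text
t 1.6 tcp [ 0.5426 -0.2658  0.2001] jaw -96.9 tilt [-0.  0. -1.] F [0.1 0.1 0.2] grip 0.996
shift [ 0.1031  0.0051 -0.0034] turn [ 0.0023 -0.0002  0.0004]
```

View pics/c2.png

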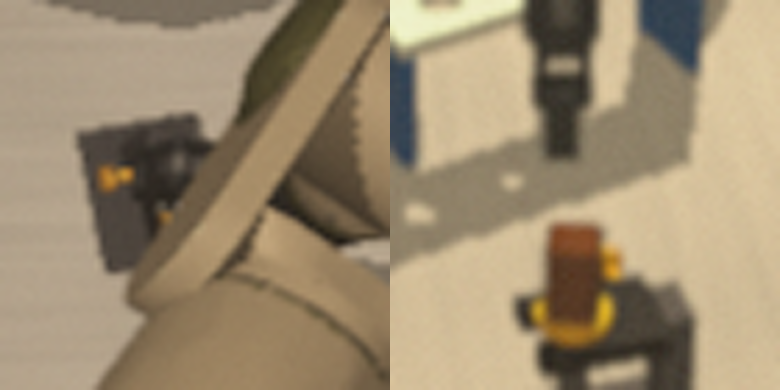

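The side view shows the open fingers over the head, with the finger tip at about (266,228) and the head at (268,246). I shift x by about 2 mm more and descend.

Emit:
play_rows(deltas="0.01 0.0072 -0.0034 0 0 0 -1;0.02 0 0 0 0 0 -1;0.02 0 0 0 0 0 -1;0.02 0 0 0 0 0 -1;0.02 0 0 0 0 0 -1;0.013 0 0 0 0 0 -1;0 0 0 0 0 0 -1;0 0 0 0 0 0 -1;0 0 0 0 0 0 0;0 0 0 0 0 0 1")

```text
clock: 2.7
ee_pos: [0.5506, -0.2636, 0.0982]
orientation: [0.469, 0.53, 0.468, -0.53]
force: [0.1, 0.1, 0.6]
grip_width: 0.692
```

Emit:
play_rows(deltas="0 0 0 0 0 0 1;0 0 0 0 0 0 1;0 0 0 0 0 0 1;0 0 0 0 0 0 1;0 0 0 0 0 0 1;0 0 0 0 0 0 1;0 0 0 0 0 0 1;0 0 0 0 0 0 1")

```text
clock: 3.5
ee_pos: [0.5506, -0.2645, 0.0981]
orientation: [-0.469, -0.53, -0.467, 0.53]
force: [-0.3, -5.1, 2.8]
grip_width: 0.3
```

Run:
```python
from h import *
go((.548,-.263,.097),83)
```

```text
t 3.5 tcp [ 0.5506 -0.2645  0.0981] jaw -97.1 tilt [ 0.002 -0.003 -1.   ] F [-0.3 -5.1  2.8] grip 0.3
shift [ 0.0011 -0.0028 -0.0012] turn [-0.0012  0.0024 -0.002 ]
```

Emit:
play_rows(deltas="0 0 0.0012 0 0 0 1;0 0 0 0 0 0 1;-0.01 0 0 0 0 0 1;-0.02 0 0 0 0 0 1;-0.02 0 0 0 0 0 1;-0.02 0 0 0 0 0 1;-0.02 0 0 0 0 0 1;-0.02 0 0 0 0 0 1;-0.01 0 0 0 0 0 1;0 0 0 0 0 0 1")

```text
clock: 4.5
ee_pos: [0.5502, -0.2645, 0.218]
orientation: [0.469, 0.53, 0.468, -0.53]
force: [-0.8, 1.1, -1.4]
grip_width: 0.297
```

Run:
```python
from h import *
go((.514,.0139,.222),83)
```

```text
t 4.5 tcp [ 0.5502 -0.2645  0.218 ] jaw -97.0 tilt [ 0.001 -0.    -1.   ] F [-0.8  1.1 -1.4] grip 0.297
shift [-0.0041 -0.0701 -0.2718] turn [-0.0009  0.0003 -0.0009]
```

Emit:
play_rows(deltas="0 -0.0102 -0.0388 0 0 0 1;0 -0.0102 -0.0388 0 0 0 1;0 -0.0102 -0.0388 0 0 0 1;0 -0.0102 -0.0388 0 0 0 1;0 -0.0102 -0.0388 0 0 0 1;0 -0.0102 -0.0388 0 0 0 1;0 -0.0102 -0.0388 0 0 0 1;0.02 0 0 0 0 0 1;0.02 0 0 0 0 0 1;0 0 0 0 0 0 1")

```text
clock: 5.5
ee_pos: [0.5107, 0.0144, 0.1741]
orientation: [-0.466, -0.528, -0.47, 0.531]
force: [-1.3, -0.1, -1.0]
grip_width: 0.296
```

```bash
cat > look.py <<'E'
import sys
from h import *
go((.5125,.0138,.168),83)
X,Y=map(int,sys.argv[2:4])
f=lambda n,x,y,w,h:cv2.resize(arm.grab_frame(n)[y:y+h,x:x+w],(390,390),interpolation=cv2.INTER_CUBIC)
cv2.imwrite(f"pics/{sys.argv[1]}.png",np.hstack([f("top",240,160,65,65),f("side",X,Y,50,50)]))
E
python3 look.py c3 220 165
```

```text
t 5.5 tcp [0.5107 0.0144 0.1741] jaw -97.0 tilt [-0.007  0.001 -1.   ] F [-1.3 -0.1 -1. ] grip 0.296
shift [0.0061 0.0019 0.0004] turn [-0.0005 -0.0006  0.007 ]
```

View pics/c3.png

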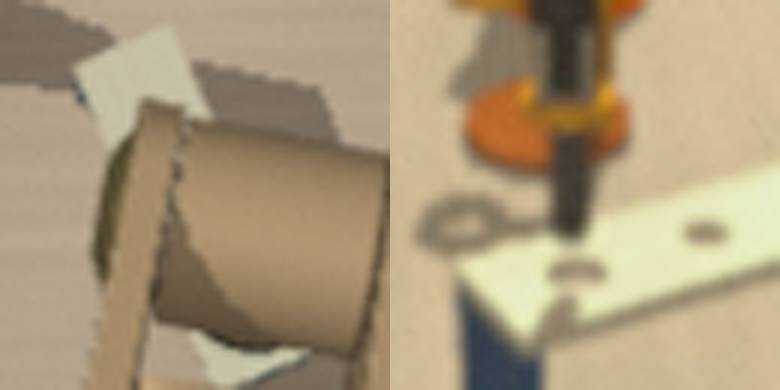

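The stopper is held, and its tip at side (243,195.5) is right above the wide hole at (244,199.7), about 2 mm short in x. I correct that and insert slowly.

Emit:
play_rows(deltas="0 0.0018 0 0 0 0 1;0 0 0 0 0 0 1;0.01 0 0 0 0 0 1;0.01 0 0 0 0 0 1;0.01 0 0 0 0 0 1;0 0 0 0 0 0 1;0 0 0 0 0 0 1")

```text
clock: 6.3
ee_pos: [0.5143, 0.0135, 0.1471]
orientation: [-0.468, -0.53, -0.468, 0.53]
force: [-0.1, 0.2, -0.7]
grip_width: 0.299
```

```bash
python3 -c "
from h import *
go((.5125,.0138,.100))"
```

```text
t 6.3 tcp [0.5143 0.0135 0.1471] jaw -97.1 tilt [-0.001  0.    -1.   ] F [-0.1  0.2 -0.7] grip 0.299
shift [ 0.0471 -0.0018 -0.    ] turn [0. 0. 0.]
```

Emit:
play_rows(deltas="0.01 0 0 0 0 0 1;0.01 0 0 0 0 0 1;0.01 0 0 0 0 0 1;0.01 0 0 0 0 0 1;0.004 0 0 0 0 0 1;0.002 0 0 0 0 0 1;0 0 0 0 0 0 1;0 0 0 0 0 0 1", grip_force=70)

```text
clock: 7.1
ee_pos: [0.5146, 0.0135, 0.1016]
orientation: [0.468, 0.53, 0.468, -0.53]
force: [-0.4, 0.7, -0.7]
grip_width: 0.293
```

Emit:
play_rows(deltas="0.0015 0 0 0 0 0 1;0.0015 0 0 0 0 0 1;0 0 0 0 0 0 1")

```text
clock: 7.4
ee_pos: [0.5143, 0.0136, 0.0982]
orientation: [-0.468, -0.53, -0.468, 0.53]
force: [-0.3, -0.5, -0.9]
grip_width: 0.294
```

Emit:
play_rows(deltas="0.001 0 0 0 0 0 1;0 0 0 0 0 0 1;0 0 0 0 0 0 1")

```text
clock: 7.7
ee_pos: [0.5144, 0.0135, 0.098]
orientation: [0.468, 0.53, 0.468, -0.53]
force: [-3.3, -0.5, 4.9]
grip_width: 0.3
```

Emit:
play_rows(deltas="0.001 0 0 0 0 0 1;0 0 0 0 0 0 1;0 0 0 0 0 0 1")

```text
clock: 8.0
ee_pos: [0.5145, 0.0135, 0.0979]
orientation: [0.469, 0.53, 0.468, -0.53]
force: [-6.1, 0.4, 15.6]
grip_width: 0.298
```

The collar seats at TCP z 0.098. I raise 3 mm and probe the hole walls to find its true centre.

Emit:
play_rows(deltas="-0.005 0 0 0 0 0 1;0 0.002 0 0 0 0 1;0 0 0 0 0 0 1")

```text
clock: 8.3
ee_pos: [0.5166, 0.0132, 0.1012]
orientation: [0.468, 0.53, 0.468, -0.53]
force: [-0.2, 0.0, -0.7]
grip_width: 0.296
```

Emit:
play_rows(deltas="0 0.001 0 0 0 0 1;0 0 0 0 0 0 1")

```text
clock: 8.5
ee_pos: [0.5174, 0.0132, 0.101]
orientation: [-0.468, -0.53, -0.468, 0.53]
force: [-0.4, -0.1, -1.8]
grip_width: 0.302
```

Emit:
play_rows(deltas="0 0.001 0 0 0 0 1;0 0 0 0 0 0 1")

```text
clock: 8.7
ee_pos: [0.5179, 0.0131, 0.101]
orientation: [-0.468, -0.529, -0.469, 0.53]
force: [-3.1, 0.7, 0.2]
grip_width: 0.294
```

Emit:
play_rows(deltas="0 -0.0035 0 0 0 0 1;0 -0.0035 0 0 0 0 1;0 0 0 0 0 0 1;0 0 0 0 0 0 1")

```text
clock: 9.1
ee_pos: [0.5115, 0.0139, 0.1014]
orientation: [0.468, 0.53, 0.468, -0.53]
force: [0.7, -0.5, -0.6]
grip_width: 0.297
```

Emit:
play_rows(deltas="0 -0.001 0 0 0 0 1;0 0 0 0 0 0 1")

```text
clock: 9.3
ee_pos: [0.5104, 0.014, 0.1013]
orientation: [0.468, 0.53, 0.468, -0.53]
force: [-0.1, 0.7, -2.0]
grip_width: 0.298
```

Emit:
play_rows(deltas="0 -0.0005 0 0 0 0 1;0 0 0 0 0 0 1")

```text
clock: 9.5
ee_pos: [0.5099, 0.0141, 0.1013]
orientation: [0.468, 0.53, 0.468, -0.53]
force: [-0.4, 0.1, -1.9]
grip_width: 0.296
```

Emit:
play_rows(deltas="0 -0.0005 0 0 0 0 1;0 0 0 0 0 0 1")

```text
clock: 9.7
ee_pos: [0.5096, 0.0141, 0.1014]
orientation: [0.468, 0.53, 0.468, -0.53]
force: [1.7, -0.4, -1.7]
grip_width: 0.293
```

Emit:
play_rows(deltas="0 -0.0005 0 0 0 0 1;0 0 0 0 0 0 1")

```text
clock: 9.9
ee_pos: [0.5095, 0.0141, 0.1014]
orientation: [0.469, 0.53, 0.468, -0.529]
force: [4.0, 0.1, -4.1]
grip_width: 0.297
```

Emit:
play_rows(deltas="0 -0.0005 0 0 0 0 1;0 0 0 0 0 0 1")

```text
clock: 10.1
ee_pos: [0.5093, 0.0141, 0.1015]
orientation: [0.469, 0.531, 0.468, -0.529]
force: [7.2, -0.4, -4.6]
grip_width: 0.295
```

Emit:
play_rows(deltas="0 0.005 0 0 0 0 1;0 0 0.003 0 0 0 1;0 0 0 0 0 0 1;0 0 0 0 0 0 1")

```text
clock: 10.5
ee_pos: [0.5127, 0.0106, 0.1012]
orientation: [-0.468, -0.53, -0.468, 0.53]
force: [-0.2, -0.1, -0.9]
grip_width: 0.294
```

Emit:
play_rows(deltas="0 0 0.0007 0 0 0 1;0 0 0 0 0 0 1")

```text
clock: 10.7
ee_pos: [0.5127, 0.0102, 0.1013]
orientation: [-0.468, -0.53, -0.468, 0.53]
force: [-1.3, 0.5, -1.5]
grip_width: 0.296
```

Emit:
play_rows(deltas="0 0 0.0005 0 0 0 1;0 0 0 0 0 0 1")

```text
clock: 10.9
ee_pos: [0.5127, 0.01, 0.1012]
orientation: [0.468, 0.53, 0.469, -0.53]
force: [-1.0, 4.4, -1.1]
grip_width: 0.294
```

Emit:
play_rows(deltas="0 0 0.0005 0 0 0 1;0 0 0 0 0 0 1")

```text
clock: 11.1
ee_pos: [0.5127, 0.0098, 0.1013]
orientation: [0.468, 0.53, 0.469, -0.53]
force: [0.3, 7.6, -0.7]
grip_width: 0.293
```

Emit:
play_rows(deltas="0 0 -0.004 0 0 0 1;0 0 -0.0042 0 0 0 1;0 0 0 0 0 0 1;0 0 0 0 0 0 1")

```text
clock: 11.5
ee_pos: [0.5139, 0.0171, 0.1013]
orientation: [-0.468, -0.53, -0.468, 0.53]
force: [-0.9, 0.3, -0.9]
grip_width: 0.295
```

Emit:
play_rows(deltas="0 0 -0.0005 0 0 0 1;0 0 0 0 0 0 1")

```text
clock: 11.7
ee_pos: [0.5139, 0.0175, 0.1013]
orientation: [-0.468, -0.53, -0.468, 0.53]
force: [-0.6, -0.5, -0.6]
grip_width: 0.299
```

Emit:
play_rows(deltas="0 0 -0.0005 0 0 0 1;0 0 0 0 0 0 1")

```text
clock: 11.9
ee_pos: [0.514, 0.0181, 0.1013]
orientation: [-0.468, -0.53, -0.468, 0.53]
force: [1.2, 0.0, -2.0]
grip_width: 0.286
```

Emit:
play_rows(deltas="0 0 -0.0005 0 0 0 1;0 0 0 0 0 0 1")

```text
clock: 12.1
ee_pos: [0.514, 0.0183, 0.1013]
orientation: [-0.468, -0.53, -0.468, 0.53]
force: [-0.3, -3.7, -1.9]
grip_width: 0.298
```

Probing puts the centre at TCP (0.5137, 0.0142). With the plate at 22.6°, the middle hole should be at (0.5691, 0.0373). I draw the stopper out.

Emit:
play_rows(deltas="0 0 0.005 0 0 0 1;-0.005 0 0 0 0 0 1;-0.015 0 0 0 0 0 1;-0.015 0 0 0 0 0 1;-0.015 0 0 0 0 0 1;-0.015 0 0 0 0 0 1;-0.01 0 0 0 0 0 1;0 0 0 0 0 0 1;0 0 0 0 0 0 1")

```text
clock: 13.0
ee_pos: [0.5132, 0.0137, 0.1759]
orientation: [-0.468, -0.53, -0.468, 0.53]
force: [0.7, 0.8, -0.3]
grip_width: 0.292
```

```bash
python3 -c "
from h import *
go((.5691,.0373,.176),83)"
```

```text
t 13.0 tcp [0.5132 0.0137 0.1759] jaw -97.1 tilt [-0.  0. -1.] F [ 0.7  0.8 -0.3] grip 0.292
shift [-0.0001  0.0526 -0.0303] turn [-0.0011 -0.0001  0.0005]
```

Tip z is about 0.103. I move over and descend to just above the plate (tip at 0.085 means TCP 0.158), then insert gently.

Emit:
play_rows(deltas="0 0.0263 -0.01515 0 0 0 1;0 0.0263 -0.01515 0 0 0 1;0 0 0 0 0 0 1;0.01 0 0 0 0 0 1;0 0 0 0 0 0 1;0 0 0 0 0 0 1")

```text
clock: 13.6
ee_pos: [0.5686, 0.037, 0.1658]
orientation: [-0.468, -0.53, -0.469, 0.53]
force: [0.4, 0.1, -1.3]
grip_width: 0.295
```

```bash
python3 -c "
from h import *
go((.5691,.0373,.15),83)"
```

```text
t 13.6 tcp [0.5686 0.037  0.1658] jaw -97.1 tilt [-0.001  0.    -1.   ] F [ 0.4  0.1 -1.3] grip 0.295
shift [ 0.0158  0.0005 -0.0003] turn [-0.0015  0.      0.0014]
```

Emit:
play_rows(deltas="0.006 0.0005 -0.0003 0 0 0 1;0.003 0 0 0 0 0 1;0.002 0 0 0 0 0 1;0 0 0 0 0 0 1")

```text
clock: 14.0
ee_pos: [0.5697, 0.0375, 0.155]
orientation: [-0.468, -0.53, -0.468, 0.53]
force: [0.7, -0.1, -0.9]
grip_width: 0.294
```

Emit:
play_rows(deltas="0.002 0 0 0 0 0 1;0.002 0 0 0 0 0 1;0 0 0 0 0 0 1")

```text
clock: 14.3
ee_pos: [0.5697, 0.0375, 0.151]
orientation: [-0.468, -0.53, -0.468, 0.53]
force: [-0.4, 0.4, -0.9]
grip_width: 0.3
```

The tip is 7 mm in, past the taper, with no force. I go on down.

Emit:
play_rows(deltas="0.004 0 0 0 0 0 1;0.008 0 0 0 0 0 1;0.008 0 0 0 0 0 1;0 0 0 0 0 0 1")

```text
clock: 14.7
ee_pos: [0.5691, 0.0376, 0.1297]
orientation: [-0.468, -0.529, -0.469, 0.53]
force: [0.3, 0.5, -2.0]
grip_width: 0.292
```

Emit:
play_rows(deltas="0.008 0 0 0 0 0 1;0.008 0 0 0 0 0 1;0.008 0 0 0 0 0 1;0.004 0 0 0 0 0 1;0 0 0 0 0 0 1;0 0 0 0 0 0 1")

```text
clock: 15.3
ee_pos: [0.57, 0.0375, 0.1034]
orientation: [0.468, 0.53, 0.468, -0.53]
force: [1.2, 0.2, -0.8]
grip_width: 0.298
```

Emit:
play_rows(deltas="0.002 0 0 0 0 0 1;0.002 0 0 0 0 0 1;0.001 0 0 0 0 0 1;0 0 0 0 0 0 1;0 0 0 0 0 0 1")

```text
clock: 15.8
ee_pos: [0.5699, 0.0375, 0.0983]
orientation: [0.468, 0.53, 0.468, -0.53]
force: [-0.2, -0.2, -1.6]
grip_width: 0.298
```

Emit:
play_rows(deltas="0.0012 0 0 0 0 0 1;0 0 0 0 0 0 1;0 0 0 0 0 0 1")

```text
clock: 16.1
ee_pos: [0.57, 0.0375, 0.098]
orientation: [0.469, 0.53, 0.468, -0.53]
force: [-2.6, 0.1, 5.5]
grip_width: 0.293
```

Emit:
play_rows(deltas="-0.003 0 0 0 0 0 1;-0.012 0 0 0 0 0 1;-0.015 0 0 0 0 0 1;-0.015 0 0 0 0 0 1;-0.015 0 0 0 0 0 1;-0.015 0 0 0 0 0 1;-0.005 0 0 0 0 0 1;0 0 0 0 0 0 1;0 0 0 0 0 0 1")

```text
clock: 17.0
ee_pos: [0.5696, 0.0375, 0.1766]
orientation: [-0.468, -0.53, -0.469, 0.53]
force: [0.4, 1.0, -1.6]
grip_width: 0.292
```

```bash
python3 -c "
from h import *
go((.6250,.0607,.164),83)"
```

```text
t 17.0 tcp [0.5696 0.0375 0.1766] jaw -97.1 tilt [-0.001  0.    -1.   ] F [ 0.4  1.  -1.6] grip 0.292
shift [ 0.0125  0.0522 -0.0298] turn [-0.001  -0.      0.0009]
```

Emit:
play_rows(deltas="0 0.026 -0.0148 0 0 0 1;0 0.026 -0.0148 0 0 0 1;0 0 0 0 0 0 1;0.008 0 0 0 0 0 1;0.004 0 0 0 0 0 1;0 0 0 0 0 0 1;0 0 0 0 0 0 1")

```text
clock: 17.7
ee_pos: [0.6248, 0.0603, 0.1652]
orientation: [-0.468, -0.53, -0.468, 0.53]
force: [0.2, -0.4, -0.6]
grip_width: 0.291
```

```bash
python3 -c "
from h import *
go((.6246,.0604,.158),83)"
```

```text
t 17.7 tcp [0.6248 0.0603 0.1652] jaw -97.1 tilt [-0. -0. -1.] F [ 0.2 -0.4 -0.6] grip 0.291
shift [ 0.0072 -0.0002 -0.0001] turn [-0.0013  0.      0.0002]
```

Emit:
play_rows(deltas="0.003 0 0 0 0 0 1;0.002 0 0 0 0 0 1;0.001 0 0 0 0 0 1;0 0 0 0 0 0 1;0 0 0 0 0 0 1")

```text
clock: 18.2
ee_pos: [0.6251, 0.0605, 0.1591]
orientation: [0.468, 0.53, 0.468, -0.53]
force: [0.5, 0.0, -0.8]
grip_width: 0.296
```

Emit:
play_rows(deltas="0.001 0 0 0 0 0 1;0 0 0 0 0 0 1;0 0 0 0 0 0 1")

```text
clock: 18.5
ee_pos: [0.6251, 0.0605, 0.1581]
orientation: [-0.468, -0.53, -0.468, 0.53]
force: [-0.8, 1.5, -1.9]
grip_width: 0.296
```

Emit:
play_rows(deltas="0.0007 0 0 0 0 0 1;0 0 0 0 0 0 1;0 0 0 0 0 0 1")

```text
clock: 18.8
ee_pos: [0.6252, 0.0605, 0.1577]
orientation: [0.468, 0.53, 0.468, -0.53]
force: [-0.2, 0.3, 2.2]
grip_width: 0.292
```

Emit:
play_rows(deltas="0.0007 0 0 0 0 0 1;0 0 0 0 0 0 1;0 0 0 0 0 0 1")

```text
clock: 19.1
ee_pos: [0.6253, 0.0605, 0.1574]
orientation: [0.469, 0.53, 0.468, -0.53]
force: [-1.0, -0.1, 5.4]
grip_width: 0.298
```

```bash
python3 look.py c4 240 150; python3 -c "
from h import *
print(arm.observe()['force'],arm.observe()['moment'])
for w in [(.6252,.0605)]: pass
go((.499,.266,.24),83)"
```

```text
t 19.1 tcp [0.6253 0.0605 0.1574] jaw -97.1 tilt [ 0.001 -0.    -1.   ] F [-1.  -0.1  5.4] grip 0.298
shift [-0.0107 -0.1062  0.0602] turn [-0.001 -0.    -0.001]
[-1.34229381  0.21710907  5.00224958] [0.00962723 0.33557167 0.01017107]
t 19.2 tcp [0.6253 0.0605 0.1574] jaw -97.1 tilt [ 0.001 -0.    -1.   ] F [-1.3  0.2  5. ] grip 0.295
shift [-0.0827 -0.1505 -0.1885] turn [-0.001 -0.    -0.001]
```

View pics/c4.png

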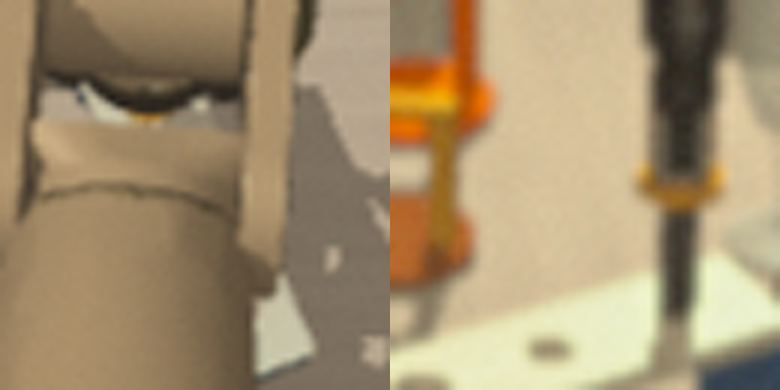

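The side view shows the tip at (276.5,190.4), standing on the narrow hole at (276,189.5), with about 6 N of resistance. One slightly firmer press, then I lift and go to the ring at about (0.500, 0.267).

Emit:
play_rows(deltas="0.0006 0 0 0 0 0 1;0 0 0 0 0 0 1;0 0 0 0 0 0 1")

```text
clock: 19.5
ee_pos: [0.6254, 0.0605, 0.1573]
orientation: [0.469, 0.53, 0.468, -0.529]
force: [-2.1, 0.5, 6.7]
grip_width: 0.297
```

Emit:
play_rows(deltas="-0.005 0 0 0 0 0 1;-0.015 0 0 0 0 0 1;-0.02 0 0 0 0 0 1;0 -0.037 -0.0475 0 0 0 1;0 -0.037 -0.0475 0 0 0 1;0 -0.037 -0.0475 0 0 0 1;0 -0.038 -0.0475 0 0 0 1;0 0 0 0 0 0 1;0 0 0 0 0 0 1")

```text
clock: 20.4
ee_pos: [0.5216, 0.2326, 0.1962]
orientation: [0.469, 0.529, 0.469, -0.529]
force: [0.5, -1.0, -0.5]
grip_width: 0.292
```

```bash
sed -i 's/.5125,.0138,.168/.500,.2675,.17/; s/"top",240,160,65,65/"top",175,190,55,55/' look.py; python3 look.py c5 210 125; python3 -c "
from h import *
s=arm.observe();p=s['ee_pos']-[0,0,.073];print(proj('side',p),proj('side',(.5,.2675,.085)))"
```

```text
t 20.4 tcp [0.5216 0.2326 0.1962] jaw -96.9 tilt [ 0. -0. -1.] F [ 0.5 -1.  -0.5] grip 0.292
shift [ 0.0262 -0.0256 -0.0321] turn [ 0.0009  0.0002 -0.0002]
[239.04487612 156.09063243] [232.07597186 160.99094088]
```

View pics/c5.png

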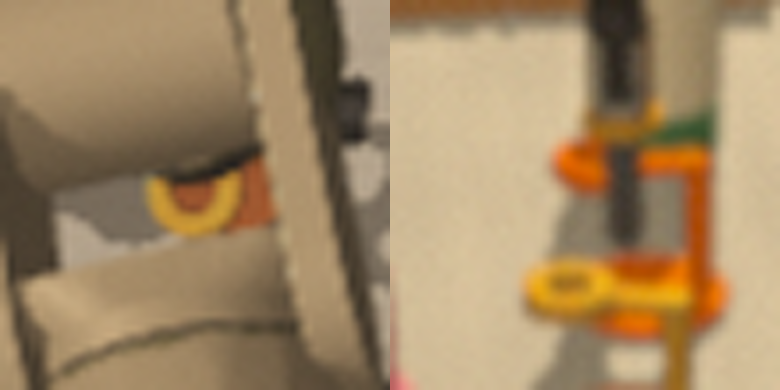

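The move stopped short, as rows that are not reached are dropped. The ring mouth is at side (233.5,161.3) and the tip at (240.4,155.8), consistent with a ring centre near (0.500,0.267). I move over it and descend to just above.

Emit:
play_rows(deltas="0 -0.0128 -0.0158 0 0 0 1;0 -0.0128 -0.0158 0 0 0 1;0 0 0 0 0 0 1;0.012 0 0 0 0 0 1;0.012 0 0 0 0 0 1;0 0 0 0 0 0 1;0 0 0 0 0 0 1")

```text
clock: 21.2
ee_pos: [0.5006, 0.2657, 0.1715]
orientation: [-0.468, -0.53, -0.468, 0.53]
force: [0.1, 0.5, -0.1]
grip_width: 0.295
```

```bash
sed -i 's/.500,.2675,.17/.500,.267,.165/' look.py; python3 look.py c6 210 130;python3 -c "
from h import *
s=arm.observe();p=s['ee_pos']-[0,0,.073];print(proj('side',p))"
```

```text
t 21.2 tcp [0.5006 0.2657 0.1715] jaw -97.1 tilt [-0.001 -0.    -1.   ] F [ 0.1  0.5 -0.1] grip 0.295
shift [ 0.0065 -0.0008 -0.0012] turn [-0.0019  0.0005  0.001 ]
[232.2183664 157.6431952]
```

View pics/c6.png

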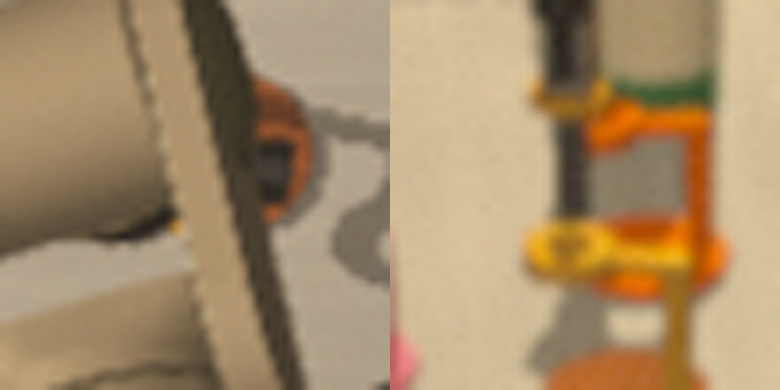

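The shank at side (233.5) is in line with the ring (233.4). I add 1 mm in y and descend gently.

Emit:
play_rows(deltas="0.006 -0.0004 -0.0012 0 0 0 1;0.004 0 0 0 0 0 1;0.003 0 0 0 0 0 1;0 0 0 0 0 0 1")

```text
clock: 21.7
ee_pos: [0.5, 0.2675, 0.1585]
orientation: [-0.468, -0.53, -0.468, 0.53]
force: [0.1, 0.6, -1.4]
grip_width: 0.294
```

Emit:
play_rows(deltas="0.002 0 0 0 0 0 1;0.002 0 0 0 0 0 1;0.001 0 0 0 0 0 1;0 0 0 0 0 0 1")

```text
clock: 22.1
ee_pos: [0.5001, 0.2676, 0.154]
orientation: [-0.468, -0.53, -0.468, 0.53]
force: [0.2, 0.4, -1.8]
grip_width: 0.3
```

Emit:
play_rows(deltas="0.002 0 0 0 0 0 1;0.002 0 0 0 0 0 1;0.003 0 0 0 0 0 1;0 0 0 0 0 0 1")

```text
clock: 22.5
ee_pos: [0.5, 0.2675, 0.1466]
orientation: [-0.468, -0.53, -0.468, 0.53]
force: [0.6, -0.2, -0.7]
grip_width: 0.292
```

Emit:
play_rows(deltas="0.006 0 0 0 0 0 1;0.006 0 0 0 0 0 1;0.006 0 0 0 0 0 1;0 0 0 0 0 0 1")

```text
clock: 22.9
ee_pos: [0.4997, 0.2674, 0.1279]
orientation: [-0.468, -0.529, -0.469, 0.53]
force: [0.9, -0.2, -1.8]
grip_width: 0.299
```

Emit:
play_rows(deltas="0.008 0 0 0 0 0 1;0.008 0 0 0 0 0 1;0.006 0 0 0 0 0 1;0.004 0 0 0 0 0 1;0 0 0 0 0 0 1;0 0 0 0 0 0 1")

```text
clock: 23.5
ee_pos: [0.5003, 0.2676, 0.1032]
orientation: [0.468, 0.53, 0.468, -0.53]
force: [-0.4, -0.1, -1.2]
grip_width: 0.299
```

Emit:
play_rows(deltas="0.002 0 0 0 0 0 1;0.001 0 0 0 0 0 1;0 0 0 0 0 0 1;0 0 0 0 0 0 1")

```text
clock: 23.9
ee_pos: [0.5002, 0.2676, 0.1002]
orientation: [0.468, 0.53, 0.468, -0.53]
force: [0.2, -0.1, -1.5]
grip_width: 0.298
```

Emit:
play_rows(deltas="0.002 0 0 0 0 0 1;0 0 0 0 0 0 1;0 0 0 0 0 0 1")

```text
clock: 24.2
ee_pos: [0.5002, 0.2676, 0.0981]
orientation: [-0.468, -0.53, -0.468, 0.53]
force: [0.3, 0.8, -0.6]
grip_width: 0.297
```

Emit:
play_rows(deltas="0.0007 0 0 0 0 0 1;0 0 0 0 0 0 1;0 0 0 0 0 0 1")

```text
clock: 24.5
ee_pos: [0.5002, 0.2676, 0.098]
orientation: [0.468, 0.53, 0.468, -0.53]
force: [-1.6, -1.5, 5.0]
grip_width: 0.291
```

The collar is seated on the ring (5 N). I release and back straight up.

Emit:
play_rows(deltas="0 0 0 0 0 0 0.3;0 0 0 0 0 0 0;0 0 0 0 0 0 -0.3;0 0 0 0 0 0 -0.5;0 0 0 0 0 0 -0.5;0 0 0 0 0 0 -0.5;0 0 0 0 0 0 -0.5;0 0 0 0 0 0 -0.5")

```text
clock: 25.3
ee_pos: [0.5002, 0.2676, 0.0974]
orientation: [0.468, 0.53, 0.468, -0.53]
force: [0.2, 0.1, 0.3]
grip_width: 0.749
```

Emit:
play_rows(deltas="-0.01 0 0 0 0 0 -0.5;-0.015 0 0 0 0 0 -0.5;-0.02 0 0 0 0 0 -0.5;-0.03 0 0 0 0 0 -0.5;-0.03 0 0 0 0 0 -0.5;-0.03 0 0 0 0 0 -0.5;-0.02 0 0 0 0 0 -0.5;0 0 0 0 0 0 -0.5;0 0 0 0 0 0 -0.5")

```text
clock: 26.2
ee_pos: [0.5, 0.2675, 0.2523]
orientation: [0.468, 0.53, 0.468, -0.53]
force: [0.7, -0.5, -0.6]
grip_width: 0.756
```

```bash
python3 look.py c7 210 130; python3 -c "
from h import *
cv2.imwrite('pics/s8.png',arm.grab_frame('side'))"
```

```text
t 26.2 tcp [0.5    0.2675 0.2523] jaw -97.1 tilt [ 0. -0. -1.] F [ 0.7 -0.5 -0.6] grip 0.756
shift [0.0873 0.     0.0005] turn [-0.001 -0.    -0.   ]
```

View pics/c7.png

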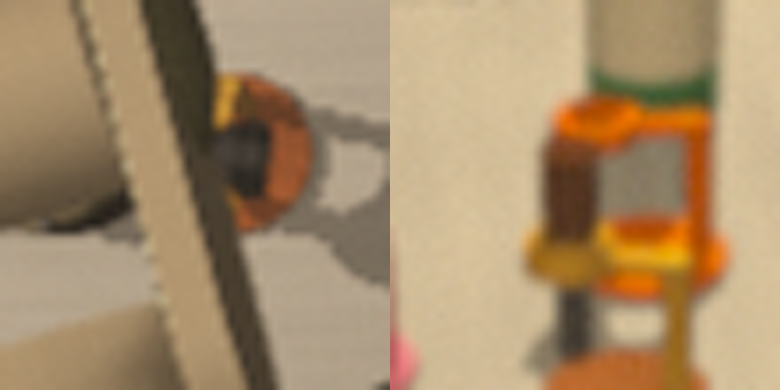

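View pics/s8.png

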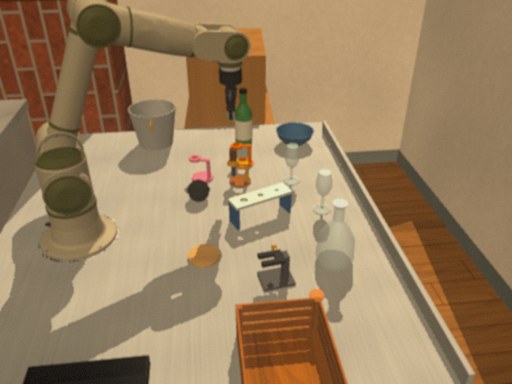

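The stopper hangs upright in the brass ring: head at side (233,154), collar on the ring at (233,162), shank below at (233,171). Everything else stands where it did, and the gripper is clear. I hand the job in.

```bash
python3 -c "
from bench import arm
print(arm.finish_job())"
```

```text
the job is handed in; nothing more can be done
None
```

The stopper has been sized on all three holes in order and now hangs in the brass ring, released. I handed the job in at about 26 s.

- **Widest hole:** the shank went right down until the collar seated. I pressed with about 16 N, used light side touches to find the hole's centre, then drew it out.
- **Middle hole:** it went right down with no sideways load until the collar seated at about 5.5 N, then I drew it out.
- **Narrowest hole:** the tip stopped at the plate's top face. The hole refused it at about 7 N.
- **Ring:** the shank passed through freely and the collar came to rest on the ring at about 5 N. I then let go and backed straight up.

**Last checks:** the side view shows the stopper upright with its collar on the brass ring. The glasses, bottle, decanter and other things look unmoved. The gripper is clear and reads about zero force.

**Disagreement:** the two cameras differed by about 4–5 mm in x for the gauge, so I relied on the wall touches there. The arm hid part of the ring in the top view, so the final check there rests mainly on the side camera. No check failed.

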